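# Raise the hood sash in front of the staining jar

## Robot

A 7-joint arm with a two-finger parallel gripper is mounted at the origin on a cart in front of the work surface, level with it; the furniture and walls round the work are solid. World frame = base frame: x ahead of the robot, y to its left, z up, the work surface at z = 0. Lengths are in m, angles in rad, forces in N, time in s.
With the tool pointing down it reaches from about 0.4 to 0.85 m from the base axis. Payload 10.4 kg.
Tool frame: the origin (TCP) lies on the centre line of the jaws, within the pads' length; the fingertips stand 8 mm ahead of it and the grasp point (between the pads) lies 11 mm behind it; z points along the fingers, y is the direction in which the jaws open and shut (so a half turn about z gives the same grasp; the last joint's range is limited). The gripper opens to 85 mm and grips with 20 to 120 N. Pads are 22 mm wide; open, the fingers measure 114 mm over their backs; the gripper's body (76 mm by 85 mm) begins 54 mm behind the grasp point. The pads swing forward as they close: fully open they stand 13 mm farther back than shut.
Start: joints at [-1.185, 0.332, -0.065, 1.46, 0.022, 1.35, -0.088], TCP at [0.248, 0.574, 0.239] pointing down, gripper open.
Joint ranges: [-2.6, 2.6], [-0.5, 2.12], [-1.47, 1.34], [0.16, 2.42], [-1.27, 4.41], [0.06, 2.06], [-2.6, 2.6]. Speed limits (rad/s): [2.22, 2.22, 2.79, 2.79, 3.14, 3.14, 3.14].

## Interface

Orientations are given as a unit quaternion [x, y, z, w].
In Python, from workcell import manip gives the robot as it stands.
- The arm moves only by the tool arm_command, never from a script. Its argument "targets" is text: rows parted by semicolons, each of 6 numbers parted by spaces: the shift along the tool's x, y, z in mm, then the turn, a rotation vector about the tool's x, y, z in rad. A call has 1 to 5 rows; each row shifts and turns the commanded pose from where the row before left it, along the tool's axes as they then stand; what a row does not reach is not made up. A row lasts 1/8 s, in which the tool goes at most 62.5 mm and 10.7 degrees, less where a joint would pass 70% of its speed; a pose out of reach is approached as far as the arm can. A call is refused whole if a number of a shift passes 62.5 or a number of a turn 0.188, either way. A call with a gripper value outside its range is refused whole. "grip" is the finger opening in mm, from 0 to 85.4, set as the call begins (left out, the last holds). The fingers move at their own pace and stop on an object; "squeeze" is the grip in N (left out, the last holds). Time passes only in rows, so rows that do not move let the fingers close. It gives the time, the measured TCP pose, the force and the opening at its end, in the units of the state.
- manip.get_obs(): the state, without advancing time (a new reading comes with each control period).
- manip.camera(name): name is "scene" or "top" or "wrist"; returns a dict with "frame" (384x512x3 uint8, red, green, blue), "vertical_fov" (degrees; the focal length in pixels is half the picture's height over the tangent of half this angle, whatever the lens; pixels are square), "cx", "cy" (the principal point, pixels), "distortion" ([k1, k2, p1, p2, k3] as OpenCV has them; the pictures are not rectified), "rvec" (rotation vector, rad) and "tvec" (3), from world to camera coordinates, as OpenCV has them. Camera axes: x right, y down, z forward; pixel columns grow to the right and rows downward; lengths in m; the calibration is good to about 2 mm. A picture is of the moment at which its call begins. There is no depth.
- manip.hand_in(): hands the job in, once; it reports no verdict.
Trained networks look in a picture, given as the dict that the camera call returned (one of the last four; its "shot" number tells which), for a name from the list of things; names that differ only in an ending like _2 or _b are one class to them, and where a whole thing is asked for, a point or a joint stands for the part that bears it (a point fixed in the world has none). Each returns a list of dicts, best first, with "p" (0 to 1); they miss things now and then, are a little off and sometimes report something else, mostly with a low value. They report only what shows in the picture. A call takes as long as a camera call.
- manip.search_frame(picture, name): "xyz" ([x, y, z] in m, in the coordinates of the camera as it stood for that picture, good to about 4 mm: the middle of the surface that is visible of it).
The state is a dict: "clock": time; "joint_pos": joint angles; "joint_velocities": joint speeds; "tau": joint torques, N m; "position": TCP position; "ee_rot": TCP orientation; "ft_force": force on the tool from outside, world axes, zero at the start; "torque": the same for the moment, N m; "grip_width": opening from 0.0 (shut) to 1.0 (fully open).
Only numpy, scipy, OpenCV 4.12 (cv2) and the standard library are available. Lean on these libraries where they do the work, as an engineer would, in place of code of your own. Each camera call takes 0.05 s, during which the arm holds its last target.

## Task

The small bench hood has two clear sashes side by side. Go under the lip of the sash that has the staining jar behind it (the tall glass jar on a flared foot, not the screw-cap cup), push the sash up until its lip is level with the marker tab on the middle post, and leave it there. Leave the other sash, the tab and the jar as they are.

Things in the scene. Friction and masses are not known exactly. Their poses are not given: they have to be found in the camera images.
- lip_left (a point): Lift lip of the left sash: an aluminium shelf along its bottom edge, 92 mm wide, 12 mm thick, 35 mm out from the hood's posts. Point: middle of its front edge, half thickness (underside 6 mm lower). x: level, into the hood, square to the sash; y: left; z: up. At the start 70 to 110 mm is free below it; the space in front is clear; the hood's floor plate begins 35 mm behind this edge.
- lip_right (a point): Lift lip of the right sash: an aluminium shelf along its bottom edge, 92 mm wide, 12 mm thick, 35 mm out from the hood's posts. Point: middle of its front edge, half thickness (underside 6 mm lower). x: level, into the hood, square to the sash; y: left; z: up. Both sashes are clear, slide straight up and down, rise under 5 to 8 N and stay where left; top stop 300 mm above the worktop.
- mark (a point): Marker tab: a level steel plate 34 mm wide, 4 mm thick, 26 mm out from the hood's middle post, between the two lips (their middles 70 mm to either side), a small black clamp screw above it. Point: middle of its front edge, half thickness, 9 mm farther back than the lips' edges; its height is the height to reach. x into the hood, y left, z up. Clamped.
- jar_mid (a point): The centre, half-way up, of the staining jar: clear glass, 98 mm tall, 68 mm over its flared foot, 54 mm body. It stands on the hood's 60 mm high base behind the left or the right sash; a shorter (70 mm) specimen cup with a screw cap stands behind the other. z is its upright axis.

How it is judged:
At the end, for the whole second after the job is handed in: The lip of the sash in front of the staining jar is level with the marker tab (within 10 mm in height) and stays there by itself (((y of jar_mid in the frame of mark above 0 m and z of lip_left in the frame of mark between -0.01 and 0.01 m) or (not (y of jar_mid in the frame of mark above 0 m) and z of lip_right in the frame of mark between -0.01 and 0.01 m))); the robot touches nothing.
It fails at once if the other sash is moved by more than 15 mm ((y of jar_mid in the frame of mark above 0 m and distance of lip_right from where it was at the start of the episode above 0.015 m) or (not (y of jar_mid in the frame of mark above 0 m) and distance of lip_left from where it was at the start of the episode above 0.015 m)).
It fails at once if the marker tab is shifted by more than 8 mm (distance of mark from where it was at the start of the episode above 0.008 m).
It fails at once if the staining jar is moved by more than 30 mm (distance of jar_mid from where it was at the start of the episode above 0.03 m).
It also fails if it takes over 32 s, if anything falls off the work surface, if the arm or the gripper's body presses on something with over 40 N, if the wrist force passes 120 N, or if a joint passes its speed limit or range.

## Working session

There is one attempt and no reset: what is moved stays moved. The work goes in short steps, Python scripts to look and compute and a tool call to move; the robot and the scene stay as the last step left them, time stands still between calls to the robot, and variables do not carry over. Pictures are saved under pics/ and viewed, and the job is handed in when it is done.

Besides the shell and the picture viewer there is one more tool, called after ">>>" in YAML: its name, and indented under it one key for each argument. arm_command: Moves the arm, as the interface text tells. Its arguments: {"type":"object","properties":{"targets":{"type":"string"},"grip":{"type":"number"},"squeeze":{"type":"number"}},"required":["targets"]}

```bash
mkdir -p pics; cat > h.py <<'E'
from workcell import manip
import numpy as np, cv2
from scipy.spatial.transform import Rotation as R
def look(cam,names,tag):
    p=manip.camera(cam)
    Rm=cv2.Rodrigues(np.array(p['rvec'],float))[0]; t=np.array(p['tvec'],float).ravel()
    cv2.imwrite(f'pics/{tag}.png',p['frame'][:,:,::-1])
    for n in names:
        for d in manip.search_frame(p,n)[:3]:
            print(cam,n,round(d['p'],2),np.round(Rm.T@(np.array(d['xyz'])-t),4))
    return p
E
python3 - <<'E'
from h import *
for c in ['scene','top']: look(c,['lip_left','lip_right','mark','jar_mid'],c+'0')
o=manip.get_obs(); print({k:np.round(v,3) for k,v in o.items()})
E
```

```text
scene lip_left 0.67 [0.5168 0.1948 0.1913]
scene lip_right 0.82 [0.6124 0.0857 0.1969]
scene mark 0.58 [0.5573 0.1261 0.2429]
scene jar_mid 0.66 [0.5552 0.2177 0.0725]
top lip_left 0.69 [0.5226 0.1922 0.18  ]
top lip_right 0.92 [0.6096 0.0867 0.1868]
{'clock': np.float64(0.5), 'joint_pos': array([-1.185,  0.332, -0.065,  1.46 ,  0.022,  1.35 , -0.088]), 'joint_velocities': array([-0.   ,  0.   ,  0.001,  0.   , -0.002, -0.001,  0.001]), 'tau': array([-0.0000e+00, -6.2475e+01,  5.0000e-02, -3.9156e+01,  1.7000e-02,
        2.0000e-03,  0.0000e+00]), 'position': array([0.248, 0.573, 0.239]), 'ee_rot': array([ 0.203,  0.979, -0.   , -0.   ]), 'ft_force': array([ 0.18 , -0.255,  0.418]), 'torque': array([ 0.042,  0.018, -0.003]), 'grip_width': np.float64(1.0)}
```

View pics/scene0.png

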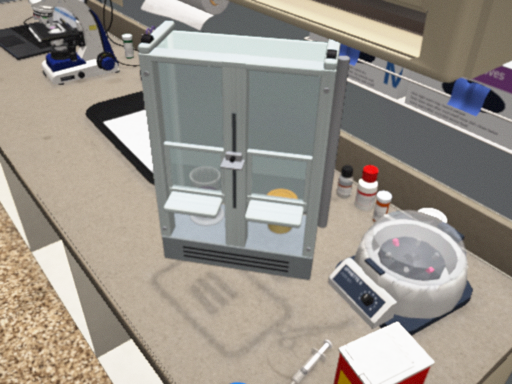

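View pics/top0.png

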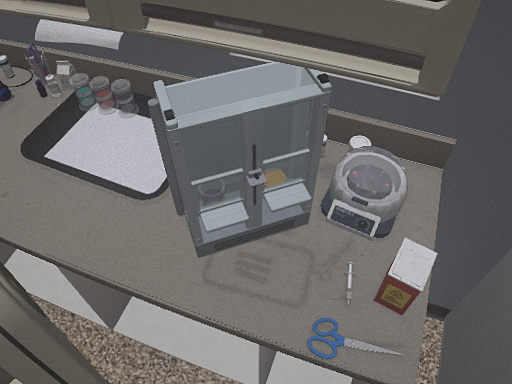

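The staining jar (open clear glass, about pixel (205,195) in the scene view) is behind the left sash. The orange-capped cup (282,197) is behind the right one. I'll refine the geometry on zoomed pictures.

```bash
python3 - <<'E'
import cv2
a=cv2.imread('pics/scene0.png')[130:280,140:340]; b=cv2.imread('pics/top0.png')[140:260,170:330]
cv2.imwrite('pics/z1.png',cv2.resize(a,None,fx=4,fy=4,interpolation=cv2.INTER_CUBIC))
cv2.imwrite('pics/z2.png',cv2.resize(b,None,fx=5,fy=5,interpolation=cv2.INTER_CUBIC))
E
```

```text
(no output)
```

View pics/z1.png

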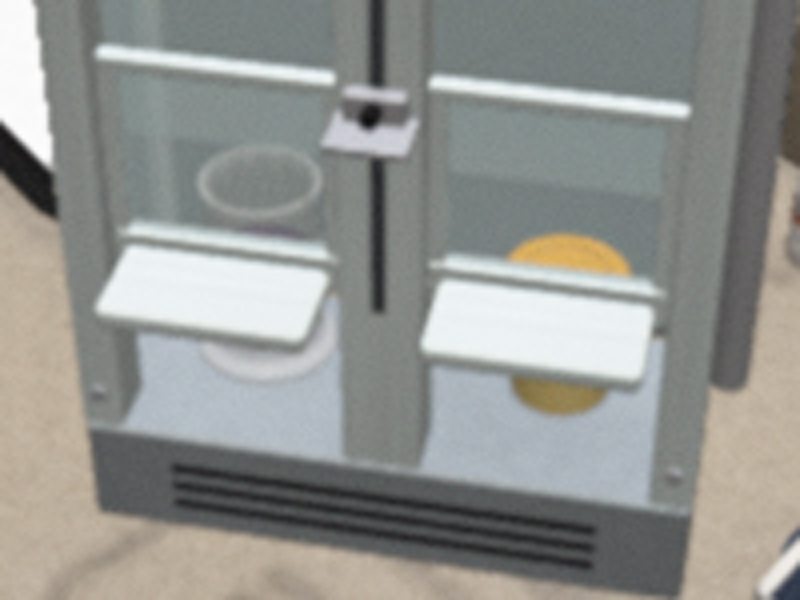

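View pics/z2.png

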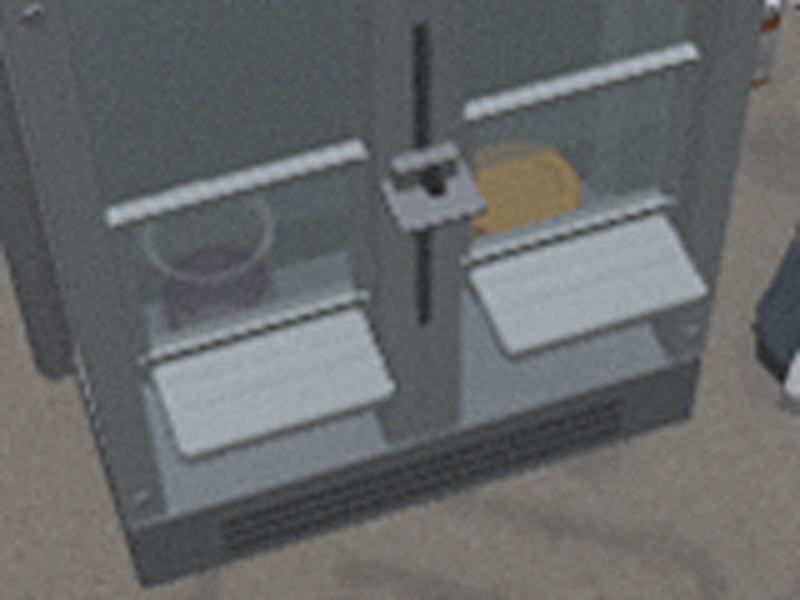

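```bash
cat >> h.py <<'E'
def cal(p):
    f=192/np.tan(np.radians(p['vertical_fov'])/2); K=np.array([[f,0,p['cx']],[0,f,p['cy']],[0,0,1]])
    return K,np.array(p['distortion'],float),cv2.Rodrigues(np.array(p['rvec'],float))[0],np.array(p['tvec'],float).reshape(3,1)
def tri(obs):
    A=[];
    for p,uv in obs:
        K,D,Rm,t=cal(p); x=cv2.undistortPoints(np.array([[uv]],float),K,D)[0,0]; P=np.hstack([Rm,t])
        A+= [x[0]*P[2]-P[0],x[1]*P[2]-P[1]]
    X=np.linalg.svd(np.array(A))[2][-1]; X=X[:3]/X[3]
    e=[np.linalg.norm(proj(p,X)-uv) for p,uv in obs]
    return X,e
def proj(p,X):
    K,D,Rm,t=cal(p); return cv2.projectPoints(np.array([X],float),cv2.Rodrigues(Rm)[0],t,K,D)[0][0,0]
E
python3 - <<'E'
from h import *
a=manip.camera('scene');b=manip.camera('top')
s=lambda u,v:(u/4+140-.375,v/4+130-.375); t=lambda u,v:(u/5+170-.4,v/5+140-.4)
for n,u,v in [('lipL',(201,323),(288,421)),('lipR',(532,365),(610,320)),('mark',(367,153),(445,217)),
 ('lipL_lc',(98,305),(183,455)),('lipL_rc',(302,340),(393,388)),('lipR_lc',(424,350),(513,350)),('lipR_rc',(641,380),(708,290)),
 ('base_l',(92,430),(130,527)),('base_r',(697,512),(698,360)),('baseb_l',(100,510),(145,583))]:
    X,e=tri([(a,s(*u)),(b,t(*v))]); print(n,np.round(X,4),np.round(e,1))
for c in (a,b):
    K,D,Rm,tt=cal(c); print('campos',(-Rm.T@tt).ravel())
E
```

```text
lipL [0.4946 0.1692 0.158 ] [0.3 0.2]
lipR [0.5848 0.0614 0.161 ] [0.7 0.5]
mark [0.5466 0.1208 0.2482] [0.6 0.5]
lipL_lc [0.4637 0.2012 0.1618] [0.2 0.1]
lipL_rc [0.523  0.135  0.1578] [1.  0.8]
lipR_lc [0.5549 0.0941 0.1628] [0.8 0.6]
lipR_rc [0.6132 0.0271 0.1616] [0.9 0.7]
base_l [0.477  0.2463 0.054 ] [0.9 0.7]
base_r [0.6588 0.0315 0.0537] [1.4 1. ]
baseb_l [0.4757 0.2448 0.0044] [1.1 0.9]
campos [ 0.17102021 -0.38772394  0.67086476]
campos [ 0.09093326 -0.04440303  0.84371984]
```

>>> arm_command:
  targets: "0 -20 -20 -0.13 -0.06 0; 0 -20 -20 -0.13 -0.06 0; 0 -20 -10 -0.13 -0.06 0"
  grip: 0

```text
clock: 0.98
position: [0.2207, 0.5156, 0.2829]
ee_rot: [0.198, 0.956, 0.175, 0.128]
ft_force: [0.5, -0.1, 0.2]
grip_width: 0.373
```

```bash
cat >> h.py <<'E'
import json
def rec():
    o=manip.get_obs(); d=[list(map(float,o[k])) for k in ('joint_pos','position','ee_rot')]
    open('log.jsonl','a').write(json.dumps(d)+'\n')
    print(round(float(o['clock']),2),*[np.round(x,3) for x in d], 'F',np.round(o['ft_force'],1),'z',np.round(R.from_quat(d[2]).as_matrix().T.round(2).tolist(),2).tolist())
E
echo '[[-1.185,0.332,-0.065,1.46,0.022,1.35,-0.088],[0.248,0.574,0.239],[0.203,0.979,0,0]]'>log.jsonl
python3 -c "
from h import *
rec()"
```

```text
0.97 [-1.279 -0.087 -0.12   1.902  0.304  0.996 -0.362] [0.221 0.516 0.283] [0.198 0.956 0.175 0.128] F [ 0.5 -0.1  0.2] z [[-0.89, 0.42, -0.18], [0.33, 0.86, 0.38], [0.31, 0.28, -0.91]]
```

>>> arm_command:
  targets: "0 -20 0 -0.13 -0.06 0; 0 -20 0 -0.13 -0.06 0; 0 -20 0 -0.13 -0.06 0"

```text
clock: 1.35
position: [0.2032, 0.4664, 0.2526]
ee_rot: [0.184, 0.89, 0.337, 0.248]
ft_force: [0.2, 0.3, 0.4]
grip_width: -0.002
```

```bash
python3 -c "
from h import *
rec()"
```

```text
1.35 [-1.23  -0.33  -0.375  2.337  0.863  0.703 -1.023] [0.203 0.466 0.253] [0.184 0.89  0.337 0.248] F [0.2 0.3 0.4] z [[-0.81, 0.49, -0.32], [0.16, 0.71, 0.69], [0.56, 0.51, -0.65]]
```

>>> arm_command:
  targets: "40 0 0 0 0 0.15; 40 0 0 0 0 0.15; 40 0 0 0 0 0.15"

```text
clock: 1.72
position: [0.1112, 0.5373, 0.227]
ee_rot: [0.38, 0.826, 0.381, 0.166]
ft_force: [0.3, -0.0, 0.4]
grip_width: -0.004
```

```bash
python3 -c "
from h import *
rec()"
```

```text
1.73 [-1.229 -0.075 -0.638  2.192  1.012  0.885 -1.792] [0.111 0.537 0.227] [0.38  0.826 0.381 0.166] F [ 0.3 -0.   0.4] z [[-0.66, 0.75, 0.02], [0.5, 0.42, 0.76], [0.56, 0.5, -0.65]]
```

>>> arm_command:
  targets: "0 0 0 0.05 -0.15 0; 0 0 0 0.05 -0.15 0; 0 0 0 0.05 -0.15 0"

```text
clock: 2.1
position: [0.1118, 0.537, 0.2275]
ee_rot: [0.465, 0.795, 0.222, 0.32]
ft_force: [-0.1, 0.2, 0.8]
grip_width: 0.0
```

```bash
python3 -c "
from h import *
rec()"
```

```text
2.1 [-1.323  0.298 -0.66   1.811  0.926  1.507 -1.745] [0.112 0.537 0.227] [0.465 0.795 0.222 0.32 ] F [-0.1  0.2  0.8] z [[-0.36, 0.88, -0.3], [0.6, 0.47, 0.65], [0.72, 0.06, -0.7]]
```

```bash
cat > fk.py <<'E'
from h import *
from scipy.optimize import least_squares
import itertools
L=[json.loads(l) for l in open('log.jsonl')]
Q=np.array([l[0] for l in L]);P=np.array([l[1] for l in L]);RR=R.from_quat([l[2] for l in L])
def rot(q,sg,off):
    a='zyzyzyz'; out=[];r=R.identity()
    for i in range(7):
        r=r*R.from_euler(a[i],sg[i]*q[i]+off[i]); out.append(r)
    return out
def fitrot():
    best=[]
    for s in itertools.product([1,-1],repeat=4):
        sg=[s[0],1,s[1],1,s[2],1,s[3]]
        for o in (0,1.57,3.14,-1.57):
          def f(x):
            off=[x[0],0,0,0,0,0,x[1]]
            return np.concatenate([(rot(q,sg,off)[-1].inv()*r).as_rotvec() for q,r in zip(Q,RR)])
          z=least_squares(f,[0,o]); best.append((z.cost,sg,z.x))
    best.sort(key=lambda b:b[0]); return best
def fitpos(sg,off):
    # linear: p = base + sum R_i * l_i (x,y,z offset per link)
    A=[];b=[]
    for q,p in zip(Q,P):
        rs=rot(q,sg,off)
        # d0 along z ; link2 (after j2..j3): x,z ; after j4: x,z ; after j6: x, z
        cols=[np.array([0,0,1.])]
        cols+=[rs[2].as_matrix()[:,0],rs[2].as_matrix()[:,2],rs[4].as_matrix()[:,0],rs[4].as_matrix()[:,2],rs[5].as_matrix()[:,0],rs[5].as_matrix()[:,2]]
        A.append(np.array(cols).T);b.append(p)
    A=np.vstack(A);b=np.hstack(b); x,_,rk,sv=np.linalg.lstsq(A,b,rcond=None); return x,A@x-b,sv
if __name__=='__main__':
    B=fitrot()
    for b in B[:4]: print(b)
    _,sg,x=B[0]; off=[x[0],0,0,0,0,0,x[1]]
    l,r,sv=fitpos(sg,off); print(np.round(l,4),np.abs(r).max(),sv)
E
python3 fk.py
```

```text
(np.float64(8.357872840503425e-07), [-1, 1, -1, 1, -1, 1, -1], array([-1.56049496e-04,  1.57095238e+00]))
(np.float64(8.35787284050454e-07), [-1, 1, -1, 1, -1, 1, -1], array([-1.56049478e-04,  1.57095238e+00]))
(np.float64(8.357872840505463e-07), [-1, 1, -1, 1, -1, 1, -1], array([-1.56049479e-04,  1.57095238e+00]))
(np.float64(8.35787284068079e-07), [-1, 1, -1, 1, -1, 1, -1], array([-1.56045499e-04,  1.57095238e+00]))
[ 0.3307 -0.0512  0.4397  0.07    0.5206 -0.036   0.3399] 0.04281808095361045 [4.22036189 3.75110103 1.53752676 0.58059976 0.4910628  0.39381469
 0.14307099]
```

```bash
cat >> fk.py <<'E'
    sg=[-1,1,-1,1,-1,1,-1];off=[0,0,0,0,0,0,np.pi/2]
    cand=[(i,j) for i in range(6) for j in range(3)]
    base=[(2,2),(4,2),(5,2)]
    def fit(c):
        A=[];b=[]
        for q,p in zip(Q,P):
            rs=rot(q,sg,off); A.append(np.array([[0,0,1.]]+[rs[i].as_matrix()[:,j] for i,j in c]).T); b.append(p)
        A=np.vstack(A);b=np.hstack(b);x=np.linalg.lstsq(A,b,rcond=None)[0]; return np.abs(A@x-b).max(),x
    res=[]
    for k in (0,1,2,3):
        for e in itertools.combinations([c for c in cand if c not in base and c!=(0,2)],k):
            m,x=fit(base+list(e)); res.append((m,k,e,np.round(x,4)))
    res.sort(key=lambda r:r[0]+0.002*r[1])
    for r in res[:10]: print(r)
E
python3 fk.py | tail -10
```

```text
(np.float64(0.00046692676462029015), 2, ((0, 1), (2, 1)), array([ 0.258 ,  0.4492,  0.49  ,  0.3355, -0.0217, -0.0236]))
(np.float64(0.0004669267646204567), 2, ((1, 1), (2, 1)), array([ 0.258 ,  0.4492,  0.49  ,  0.3355, -0.0217, -0.0236]))
(np.float64(0.00046692676462048444), 2, ((1, 1), (3, 1)), array([ 0.258 ,  0.4492,  0.49  ,  0.3355, -0.0217, -0.0236]))
(np.float64(0.0004669267646205122), 2, ((0, 1), (3, 1)), array([ 0.258 ,  0.4492,  0.49  ,  0.3355, -0.0217, -0.0236]))
(np.float64(0.00020174789286969697), 3, ((0, 1), (2, 1), (5, 1)), array([ 0.2577,  0.4492,  0.49  ,  0.3355, -0.0221, -0.0229, -0.0006]))
(np.float64(0.00020174789286972472), 3, ((1, 1), (2, 1), (4, 1)), array([ 0.2577,  0.4492,  0.49  ,  0.3355, -0.0221, -0.0229, -0.0006]))
(np.float64(0.00020174789286983574), 3, ((0, 1), (3, 1), (4, 1)), array([ 0.2577,  0.4492,  0.49  ,  0.3355, -0.0221, -0.0229, -0.0006]))
(np.float64(0.0002017478928698635), 3, ((0, 1), (2, 1), (4, 1)), array([ 0.2577,  0.4492,  0.49  ,  0.3355, -0.0221, -0.0229, -0.0006]))
(np.float64(0.00020174789286994677), 3, ((0, 1), (3, 1), (5, 1)), array([ 0.2577,  0.4492,  0.49  ,  0.3355, -0.0221, -0.0229, -0.0006]))
(np.float64(0.00020174789286997452), 3, ((1, 1), (2, 1), (5, 1)), array([ 0.2577,  0.4492,  0.49  ,  0.3355, -0.0221, -0.0229, -0.0006]))
```

```bash
cat > ik.py <<'E'
from h import *
from scipy.optimize import least_squares
SG=np.array([-1,1,-1,1,-1,1,-1]);lo=np.array([-2.6,-.5,-1.47,.16,-1.27,.06,-2.6]);hi=np.array([2.6,2.12,1.34,2.42,4.41,2.06,2.6])
def fk(q,all=False):
    r=np.eye(3);p=np.zeros(3);pts=[]
    def rz(a): c,s=np.cos(a),np.sin(a);return np.array([[c,-s,0],[s,c,0],[0,0,1]])
    def ry(a): c,s=np.cos(a),np.sin(a);return np.array([[c,0,s],[0,1,0],[-s,0,c]])
    p=np.array([0,0,.258]);r=rz(-q[0])@ry(q[1]);p=p-.0217*r[:,1];pts.append(p)
    r=r@rz(-q[2]);p=p+.4492*r[:,2];pts.append(p);r=r@ry(q[3]);p=p-.0236*r[:,1]
    r=r@rz(-q[4]);p=p+.49*r[:,2];pts.append(p);r=r@ry(q[5]);r2=r;p=p+.3355*r[:,2]
    r=r@rz(-q[6]+np.pi/2);pts.append(p)
    return (p,r,np.array(pts)) if all else (p,r)
def ik(p,z,q0,roll=None,w=0.02):
    # z: tool dir ; roll: desired tool x dir (unit) or None
    def f(q):
        P,r=fk(q); e=[(P-p)*10,(r[:,2]-z)*2]
        e.append(w*(q-q0))
        if roll is not None: e.append((r[:,0]-roll)*2)
        return np.concatenate(e)
    s=least_squares(f,np.clip(q0,lo+.03,hi-.03),bounds=(lo+.02,hi-.02)); P,r=fk(s.x)
    return s.x,np.linalg.norm(P-p),np.linalg.norm(r[:,2]-z)
E
cat > scan.py <<'E'
from ik import *
rng=np.random.default_rng(0)
q0=np.array(manip.get_obs()['joint_pos'])
h=np.array([.767,.642,0]);edge=np.array([.4946,.1692,0])
for az in (-20,0,20,40,60,80):
  for el in (-25,-10,0):
    z=np.array([np.cos(np.radians(az))*np.cos(np.radians(el)),np.sin(np.radians(az))*np.cos(np.radians(el)),np.sin(np.radians(el))])
    best=None
    for zz in (.13,.235):
      p=edge+.015*h+[0,0,zz]; sols=[]
      for k in range(12):
        s=q0 if k==0 else rng.uniform(lo,hi)
        q,e1,e2=ik(p,z,s,w=0.003)
        if e1<.004 and e2<.03: sols.append((np.abs(q-q0).max(),q))
      sols.sort(key=lambda t:t[0])
      print(az,el,zz,len(sols),*( [np.round(sols[0][1],2),np.round(fk(sols[0][1],True)[2][1:3],2).tolist()] if sols else []))
E
timeout 550 python3 scan.py
```

```text
-20 -25 0.13 11 [-0.83  0.25 -0.22  2.36  1.52  1.15 -1.74] [[0.09, 0.07, 0.69], [0.22, 0.28, 0.27]]
-20 -25 0.235 9 [-0.83 -0.   -0.2   2.31  1.35  1.15 -1.74] [[0.01, -0.02, 0.71], [0.22, 0.28, 0.38]]
-20 -10 0.13 10 [-0.95  0.48 -0.17  2.36  1.66  1.44 -1.74] [[0.14, 0.16, 0.66], [0.2, 0.29, 0.19]]
-20 -10 0.235 7 [-0.89  0.18 -0.23  2.37  1.59  1.4  -1.74] [[0.07, 0.05, 0.7], [0.2, 0.29, 0.29]]
-20 0 0.13 8 [-1.04  0.65 -0.08  2.33  1.69  1.6  -1.74] [[0.16, 0.22, 0.61], [0.19, 0.29, 0.13]]
-20 0 0.235 9 [-0.95  0.34 -0.18  2.38  1.69  1.58 -1.74] [[0.1, 0.11, 0.68], [0.19, 0.29, 0.24]]
0 -25 0.13 0
0 -25 0.235 0
0 -10 0.13 0
0 -10 0.235 0
0 0 0.13 0
0 0 0.235 0
20 -25 0.13 0
20 -25 0.235 0
20 -10 0.13 0
20 -10 0.235 0
20 0 0.13 0
20 0 0.235 0
40 -25 0.13 0
40 -25 0.235 0
40 -10 0.13 0
40 -10 0.235 0
40 0 0.13 0
40 0 0.235 0
60 -25 0.13 9 [ 1.27  0.62 -1.23  2.31 -1.25  0.51  0.55] [[0.06, -0.26, 0.62], [0.35, -0.08, 0.27]]
60 -25 0.235 6 [-1.28 -0.37  1.32  2.36 -1.18  0.7  -2.55] [[-0.03, -0.16, 0.68], [0.35, -0.08, 0.38]]
60 -10 0.13 8 [ 1.34  1.02 -1.19  2.31 -1.25  0.5  -2.3
[... 250 characters left out ...]
 0.235 7 [ 1.47  1.04 -1.37  2.32 -1.25  0.58 -1.56] [[0.02, -0.39, 0.49], [0.34, -0.11, 0.23]]
80 -25 0.13 10 [ 0.36  0.42 -0.22  2.09 -1.25  1.15 -1.74] [[0.17, -0.09, 0.67], [0.45, -0.12, 0.27]]
80 -25 0.235 6 [ 0.79  0.29 -0.68  2.04 -1.1   1.16 -0.79] [[0.07, -0.11, 0.69], [0.45, -0.12, 0.38]]
80 -10 0.13 7 [ 0.68  0.67 -0.51  2.06 -1.25  1.19  0.18] [[0.2, -0.19, 0.61], [0.45, -0.15, 0.19]]
80 -10 0.235 8 [ 0.8   0.46 -0.64  2.06 -1.25  1.26 -2.16] [[0.12, -0.16, 0.66], [0.45, -0.15, 0.29]]
80 0 0.13 8 [ 0.75  0.84 -0.57  2.03 -1.25  1.26 -1.18] [[0.23, -0.24, 0.56], [0.45, -0.15, 0.13]]
80 0 0.235 6 [ 0.92  0.65 -0.77  2.06 -1.25  1.26 -1.12] [[0.15, -0.23, 0.62], [0.45, -0.15, 0.24]]
```

```bash
cat > plan.py <<'E'
from ik import *
def rows(p0,r0,p1,r1,n):
    # straight line + constant rotation, tool-frame rows
    d=R.from_matrix(r0.T@r1).as_rotvec()
    st=R.from_rotvec(d/n).as_matrix(); out=[];r=r0
    for i in range(n):
        out.append(np.r_[r.T@(p1-p0)/n*1000,d/n]); r=r@st
    return np.array(out)
E
python3 - <<'E'
from plan import *
q0=np.array(manip.get_obs()['joint_pos']); p0,r0=fk(q0); print(p0)
az,el=np.radians([-20,-5]);z=np.array([np.cos(az)*np.cos(el),np.sin(az)*np.cos(el),np.sin(el)])
q,e1,e2=ik(np.array([.40,.16,.12]),z,q0,w=.003);print(np.round(q,3),e1,e2); p1,r1=fk(q); print(r1.round(2))
# candidate tidy roll: tool x or y vertical
for nm,xd in (('x up',[0,0,1]),('x dn',[0,0,-1]),('y',None),('y2',None)):
    up=np.array([0,0,1.])-z*z[2]; up/=np.linalg.norm(up)
    xd={'x up':up,'x dn':-up,'y':np.cross(up,z),'y2':-np.cross(up,z)}[nm]
    for T in ([.40,.16,.12],[.5014,.1813,.12],[.5014,.1813,.235]):
        qq,e1,e2=ik(np.array(T),z,q,roll=xd,w=.003); print(nm,np.round(qq,2),round(e1,4),round(np.linalg.norm(fk(qq)[1][:,0]-xd),3))
E
```

```text
[0.11194796 0.53705216 0.22737771]
[-0.554  0.8   -0.809  2.4    1.623  2.04  -1.745] 0.00594976971430566 0.0487362463556843
[[ 0.05  0.39  0.92]
 [ 0.31  0.87 -0.38]
 [-0.95  0.3  -0.07]]
x up [ 0.57  2.1  -1.19  2.4   3.95  2.04 -2.58] 0.0815 0.389
x up [ 0.52  2.1  -1.45  2.4   3.67  2.04 -2.58] 0.0238 0.265
x up [ 0.48  2.1  -1.45  2.4   3.9   2.04 -2.58] 0.0363 0.26
x dn [-0.54  0.8  -0.82  2.4   1.62  2.04 -1.43] 0.0061 0.007
x dn [-0.48  0.71 -0.65  2.32  1.86  1.82 -1.26] 0.0 0.0
x dn [-0.36  0.36 -0.79  2.35  1.74  1.66 -1.01] 0.0 0.0
y [-0.14  0.82 -1.2   2.4   1.75  2.04 -2.58] 0.0282 0.151
y [-0.07  0.93 -1.04  2.32  2.11  2.04 -2.58] 0.0054 0.034
y [-0.24  0.41 -0.92  2.35  1.78  1.72 -2.57] 0.0 0.0
y2 [-0.57  0.8  -0.79  2.4   1.63  2.04  0.13] 0.009 0.035
y2 [-0.6   0.67 -0.53  2.33  1.81  1.75  0.28] 0.0 0.0
y2 [-0.44  0.33 -0.71  2.36  1.72  1.63  0.55] 0.0 0.0
```

```bash
cat >> plan.py <<'E'
az,el=np.radians([-20,-5]);z=np.array([np.cos(az)*np.cos(el),np.sin(az)*np.cos(el),np.sin(el)])
up=np.array([0,0,1.])-z*z[2]; up/=np.linalg.norm(up); RT=np.array([-up,np.cross(z,-up),z]).T
def go(T,n):
    o=manip.get_obs();p0=np.array(o['position']);r0=R.from_quat(o['ee_rot']).as_matrix()
    print(np.round(rows(p0,r0,np.array(T),RT,n),3))
E
python3 - <<'E'
from plan import *
q0=np.array(manip.get_obs()['joint_pos'])
for T in ([.39,.225,.12],[.39,.225,.2],[.45,.203,.12]):
    qq,e1,e2=ik(np.array(T),z,q0,roll=-up,w=.003); print(np.round(qq,2),round(e1,4),e2)
go([.39,.225,.16],10)
E
```

```text
[-1.19  0.61 -0.28  2.34  1.38  1.68 -1.4 ] 0.0 9.925774463774008e-07
[-1.14  0.37 -0.35  2.37  1.36  1.7  -1.19] 0.0 9.125119336437339e-07
[-1.1   0.6  -0.19  2.35  1.53  1.6  -1.38] 0.0 1.5331682245697274e-06
[[-3.5565e+01 -2.3980e+00  2.2858e+01 -3.0000e-03 -8.1000e-02 -9.0000e-02]
 [-3.3248e+01 -5.5570e+00  2.5627e+01 -3.0000e-03 -8.1000e-02 -9.0000e-02]
 [-3.0443e+01 -8.4930e+00  2.8181e+01 -3.0000e-03 -8.1000e-02 -9.0000e-02]
 [-2.7190e+01 -1.1165e+01  3.0481e+01 -3.0000e-03 -8.1000e-02 -9.0000e-02]
 [-2.3537e+01 -1.3533e+01  3.2495e+01 -3.0000e-03 -8.1000e-02 -9.0000e-02]
 [-1.9536e+01 -1.5563e+01  3.4194e+01 -3.0000e-03 -8.1000e-02 -9.0000e-02]
 [-1.5247e+01 -1.7226e+01  3.5551e+01 -3.0000e-03 -8.1000e-02 -9.0000e-02]
 [-1.0730e+01 -1.8497e+01  3.6549e+01 -3.0000e-03 -8.1000e-02 -9.0000e-02]
 [-6.0520e+00 -1.9358e+01  3.7172e+01 -3.0000e-03 -8.1000e-02 -9.0000e-02]
 [-1.2810e+00 -1.9796e+01  3.7411e+01 -3.0000e-03 -8.1000e-02 -9.0000e-02]]
```

>>> arm_command:
  targets: "-36 -2 23 -0.003 -0.081 -0.09; -33 -6 26 -0.003 -0.081 -0.09; -30 -8 28 -0.003 -0.081 -0.09; -27 -11 30 -0.003 -0.081 -0.09; -24 -14 32 -0.003 -0.081 -0.09"

```text
clock: 2.72
position: [0.2522, 0.3808, 0.1934]
ee_rot: [0.308, 0.797, 0.056, 0.517]
ft_force: [0.4, -0.8, -1.1]
grip_width: -0.004
```

```bash
python3 -c "
from plan import *
rec();go([.39,.225,.15],5)"
```

```text
2.73 [-1.221  0.303 -0.572  2.08   1.034  1.631 -1.409] [0.252 0.381 0.193] [0.308 0.797 0.056 0.517] F [ 0.4 -0.8 -1.1] z [[-0.28, 0.55, -0.79], [0.43, 0.8, 0.41], [0.86, -0.23, -0.46]]
[[-1.7859e+01 -1.6624e+01  3.4795e+01 -2.0000e-03 -8.0000e-02 -8.9000e-02]
 [-1.3457e+01 -1.8096e+01  3.6020e+01 -2.0000e-03 -8.0000e-02 -8.9000e-02]
 [-8.8580e+00 -1.9169e+01  3.6880e+01 -2.0000e-03 -8.0000e-02 -8.9000e-02]
 [-4.1270e+00 -1.9827e+01  3.7361e+01 -2.0000e-03 -8.0000e-02 -8.9000e-02]
 [ 6.6700e-01 -2.0060e+01  3.7459e+01 -2.0000e-03 -8.0000e-02 -8.9000e-02]]
```

>>> arm_command:
  targets: "-18 -17 35 -0.002 -0.08 -0.089; -13 -18 36 -0.002 -0.08 -0.089; -9 -19 37 -0.002 -0.08 -0.089; -4 -20 37 -0.002 -0.08 -0.089; 1 -20 37 -0.002 -0.08 -0.089"

```text
clock: 3.35
position: [0.3892, 0.2256, 0.1485]
ee_rot: [0.129, 0.727, -0.117, 0.664]
ft_force: [0.6, 0.4, -1.1]
grip_width: 0.001
```

```bash
python3 -c "
from plan import *
rec();go([.39,.225,.115],2)
a=look('scene',['lip_left','mark'],'scene1');b=look('top',['lip_left','mark'],'top1')
cv2.imwrite('pics/z3.png',cv2.resize(np.hstack([a['frame'][120:300,100:360],b['frame'][110:290,60:320]])[:,:,::-1],None,fx=1.53,fy=1.53))"
```

```text
3.35 [-1.127  0.529 -0.358  2.356  1.385  1.712 -1.33 ] [0.389 0.226 0.149] [ 0.129  0.727 -0.117  0.664] F [ 0.6  0.4 -1.1] z [[-0.08, 0.03, -1.0], [0.34, 0.94, 0.0], [0.94, -0.34, -0.09]]
[[ 1.6641e+01 -1.7600e-01  1.9880e+00  0.0000e+00 -1.0000e-03 -1.0000e-03]
 [ 1.6643e+01 -1.6400e-01  1.9670e+00  0.0000e+00 -1.0000e-03 -1.0000e-03]]
scene lip_left 0.76 [0.5202 0.1968 0.1918]
scene mark 0.73 [0.5554 0.1265 0.2453]
top lip_left 0.72 [0.5254 0.1892 0.179 ]
top lip_left 0.24 [0.5579 0.1328 0.2501]
top mark 0.71 [0.5554 0.134  0.2499]
```

View pics/z3.png

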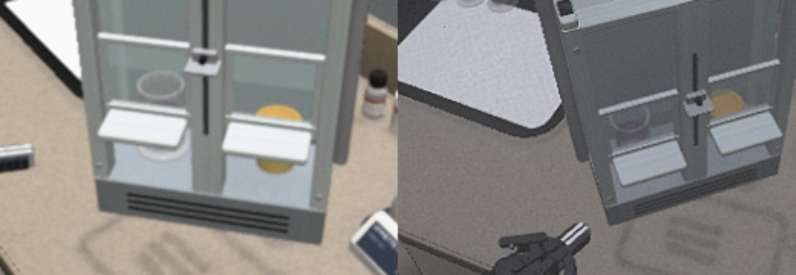

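```bash
python3 -c "
from plan import *
a=manip.camera('scene');b=manip.camera('top')
o=manip.get_obs();p=np.array(o['position']);zz=R.from_quat(o['ee_rot']).as_matrix()[:,2]
print(proj(a,p+.008*zz),proj(b,p+.008*zz))
im=np.hstack([a['frame'][200:260,80:180],b['frame'][220:300,130:230][:60]]);cv2.imwrite('pics/z4.png',cv2.resize(im[:,:,::-1],None,fx=4,fy=4))"
```

```text
[121.8197144  221.09448758] [181.60212131 258.44739954]
```

View pics/z4.png

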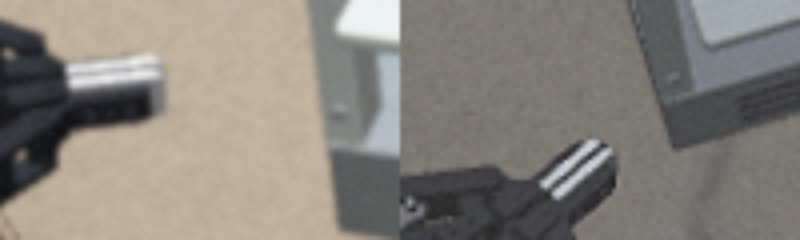

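>>> arm_command:
  targets: "15 0 1 0 0 0; 15 0 1 0 0 0"

```text
clock: 4.0
position: [0.3875, 0.2274, 0.1185]
ee_rot: [0.13, 0.727, -0.115, 0.664]
ft_force: [-0.1, -0.1, -0.2]
grip_width: 0.003
```

```bash
python3 -c "
from plan import *
rec();go([.4983,.1788,.12],5)"
```

```text
4.0 [-1.137  0.62  -0.347  2.336  1.396  1.713 -1.404] [0.388 0.227 0.119] [ 0.13   0.727 -0.115  0.664] F [-0.1 -0.1 -0.2] z [[-0.08, 0.04, -1.0], [0.34, 0.94, 0.01], [0.94, -0.34, -0.09]]
[[-2.5300e+00 -1.5720e+00  2.4019e+01  0.0000e+00 -1.0000e-03 -1.0000e-03]
 [-2.5030e+00 -1.5700e+00  2.4022e+01  0.0000e+00 -1.0000e-03 -1.0000e-03]
 [-2.4760e+00 -1.5690e+00  2.4025e+01  0.0000e+00 -1.0000e-03 -1.0000e-03]
 [-2.4500e+00 -1.5670e+00  2.4027e+01  0.0000e+00 -1.0000e-03 -1.0000e-03]
 [-2.4230e+00 -1.5660e+00  2.4030e+01  0.0000e+00 -1.0000e-03 -1.0000e-03]]
```

>>> arm_command:
  targets: "-2 -2 24 0 0 0; -2 -2 24 0 0 0; -2 -2 24 0 0 0; -2 -1 24 0 0 0; -3 -1 24 0 0 0"

```text
clock: 4.62
position: [0.4989, 0.1784, 0.1188]
ee_rot: [0.13, 0.727, -0.115, 0.664]
ft_force: [0.1, 0.4, 0.2]
grip_width: -0.001
```

```bash
python3 -c "
from plan import *
rec()
a=manip.camera('scene');b=manip.camera('top')
im=np.hstack([a['frame'][150:270,120:260],b['frame'][170:290,150:290]]);cv2.imwrite('pics/z5.png',cv2.resize(im[:,:,::-1],None,fx=2.8,fy=2.8,interpolation=2))"
```

```text
4.62 [-0.962  0.595 -0.173  2.352  1.686  1.552 -1.364] [0.499 0.178 0.119] [ 0.13   0.727 -0.115  0.664] F [0.1 0.4 0.2] z [[-0.08, 0.04, -1.0], [0.34, 0.94, 0.0], [0.94, -0.34, -0.09]]
```

View pics/z5.png

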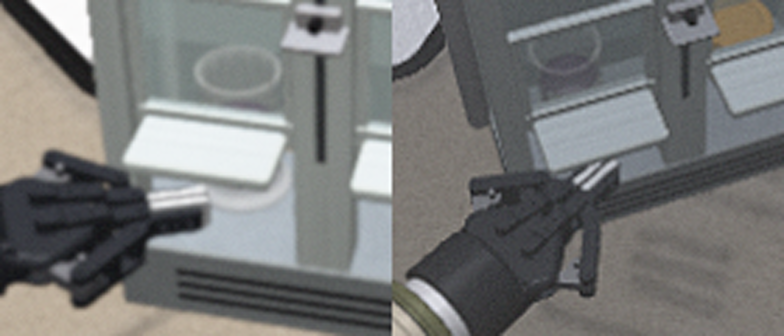

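>>> arm_command:
  targets: "-6 0 -0.5 0 0 0; -6 0 -0.5 0 0 0; -6 0 -0.5 0 0 0; -6 0 -0.5 0 0 0"

```text
clock: 5.22
position: [0.4979, 0.178, 0.1424]
ee_rot: [0.129, 0.728, -0.116, 0.663]
ft_force: [-1.3, 1.9, -5.7]
grip_width: 0.001
```

```bash
python3 -c "
from plan import *
rec()
a=manip.camera('scene');b=manip.camera('top')
im=np.hstack([a['frame'][150:270,120:260],b['frame'][170:290,150:290]]);cv2.imwrite('pics/z6.png',cv2.resize(im[:,:,::-1],None,fx=2.8,fy=2.8,interpolation=2))"
```

```text
5.22 [-0.958  0.521 -0.181  2.368  1.673  1.54  -1.306] [0.498 0.178 0.142] [ 0.129  0.728 -0.116  0.663] F [-1.3  1.9 -5.7] z [[-0.09, 0.03, -1.0], [0.34, 0.94, 0.0], [0.94, -0.34, -0.09]]
```

View pics/z6.png

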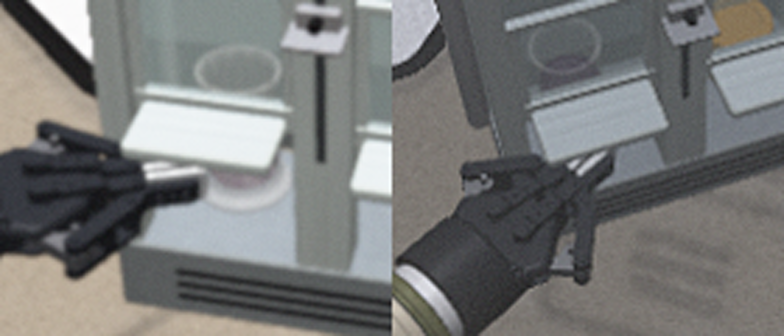

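>>> arm_command:
  targets: "-12 0 -1 0 0 0; -12 0 -1 0 0 0; -12 0 -1 0 0 0; -12 0 -1 0 0 0; -12 0 -1 0 0 0"

```text
clock: 5.95
position: [0.4987, 0.1771, 0.2035]
ee_rot: [0.129, 0.727, -0.116, 0.664]
ft_force: [-3.5, 2.6, -6.1]
grip_width: 0.001
```

```bash
python3 -c "
from plan import *
rec()
a=manip.camera('scene');b=manip.camera('top')
im=np.hstack([a['frame'][120:270,120:260],b['frame'][140:290,150:290]]);cv2.imwrite('pics/z7.png',cv2.resize(im[:,:,::-1],None,fx=2.8,fy=2.8,interpolation=2))"
```

```text
5.95 [-0.942  0.336 -0.199  2.389  1.643  1.509 -1.146] [0.499 0.177 0.204] [ 0.129  0.727 -0.116  0.664] F [-3.5  2.6 -6.1] z [[-0.09, 0.03, -1.0], [0.34, 0.94, 0.0], [0.94, -0.34, -0.09]]
```

View pics/z7.png

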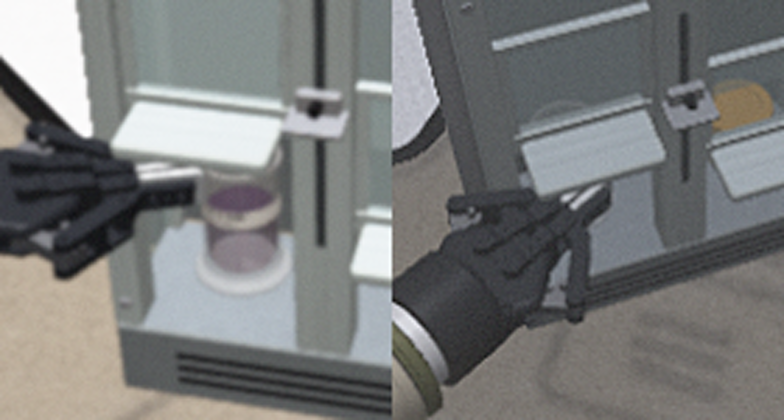

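```bash
python3 - <<'E'
from h import *
a=manip.camera('scene');b=manip.camera('top')
s=lambda u,v:(u/2.8+120,v/2.8+120); t=lambda u,v:((u-392)/2.8+150,v/2.8+140)
for n,u,v in [('lip',(192,155),(601,175)),('mark',(317,134.5),(696,121))]:
    X,e=tri([(a,s(*u)),(b,t(*v))]); print(n,np.round(X,4),np.round(e,1))
for nm,c,x0,y0,f in (('s',a,150,130,6),('t',b,180,160,6)):
    cv2.imwrite(f'pics/z8{nm}.png',cv2.resize(c['frame'][y0:y0+90,x0:x0+120][:,:,::-1],None,fx=f,fy=f,interpolation=2))
E
```

```text
lip [0.4979 0.1712 0.2262] [0.1 0. ]
mark [0.5498 0.1216 0.2453] [0.1 0.1]
```

View pics/z8s.png

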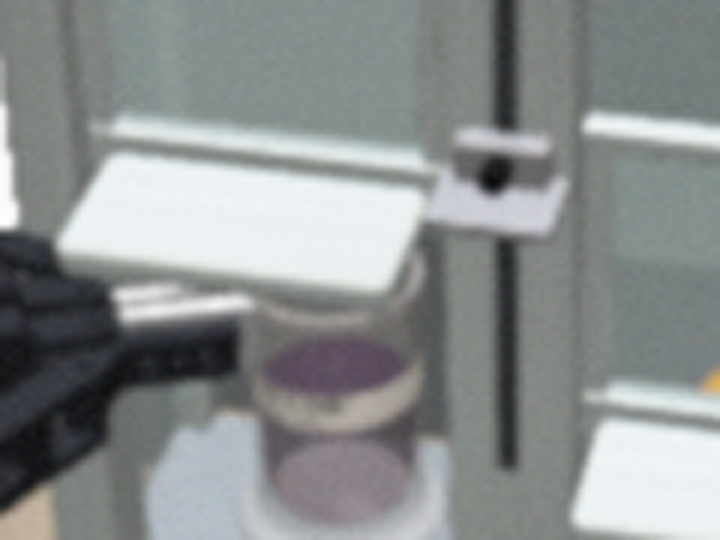

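View pics/z8t.png

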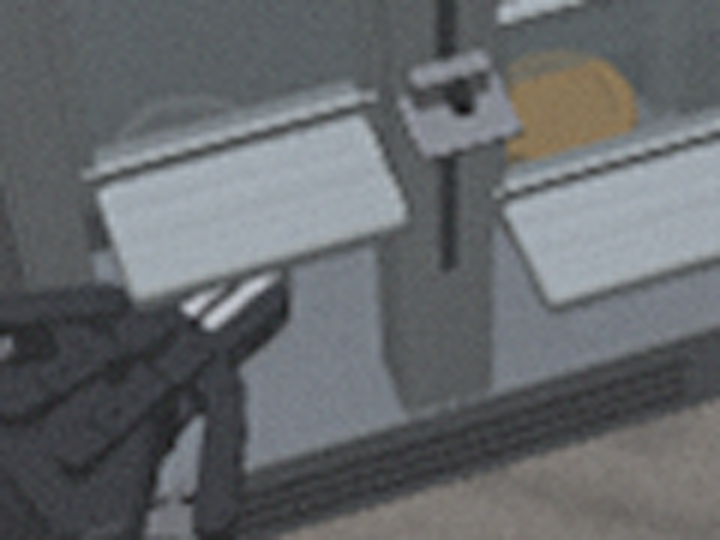

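```bash
python3 - <<'E'
from h import *
a=manip.camera('scene');b=manip.camera('top')
s=lambda u,v:(u/6+150-.42,v/6+130-.42); t=lambda u,v:(u/6+180-.42,v/6+160-.42)
for n,u,v in [('lip',(220,267),(272,262)),('mark',(489,227),(477,144.5)),('lipRC',(380,290),(405,222)),('lipLC',(62,243),(140,303))]:
    X,e=tri([(a,s(*u)),(b,t(*v))]); print(n,np.round(X,4),np.round(e,1))
E
```

```text
lip [0.4918 0.1676 0.2332] [0. 0.]
mark [0.5441 0.1188 0.2508] [0.3 0.2]
lipRC [0.5202 0.1343 0.2327] [0.4 0.3]
lipLC [0.4623 0.1989 0.2358] [0.4 0.3]
```

>>> arm_command:
  targets: "-7 0 -0.6 0 0 0; -7 0 -0.6 0 0 0; -6 0 -0.6 0 0 0; 0 0 0 0 0 0"

```text
clock: 6.75
position: [0.4989, 0.177, 0.2237]
ee_rot: [0.13, 0.727, -0.116, 0.664]
ft_force: [-1.0, -0.9, -1.2]
grip_width: 0.004
```

```bash
python3 - <<'E'
from plan import *
rec()
a=manip.camera('scene');b=manip.camera('top')
np.savez('m9.npz',a=a['frame'],b=b['frame'])
for nm,c,x0,y0,f in (('s',a,150,130,8),('t',b,185,150,8)):
    cv2.imwrite(f'pics/z9{nm}.png',cv2.resize(c['frame'][y0:y0+70,x0:x0+100][:,:,::-1],None,fx=f,fy=f,interpolation=2))
E
```

```text
6.75 [-0.938  0.278 -0.204  2.391  1.632  1.499 -1.092] [0.499 0.177 0.224] [ 0.13   0.727 -0.116  0.664] F [-1.  -0.9 -1.2] z [[-0.08, 0.03, -1.0], [0.34, 0.94, 0.0], [0.94, -0.34, -0.09]]
```

View pics/z9s.png

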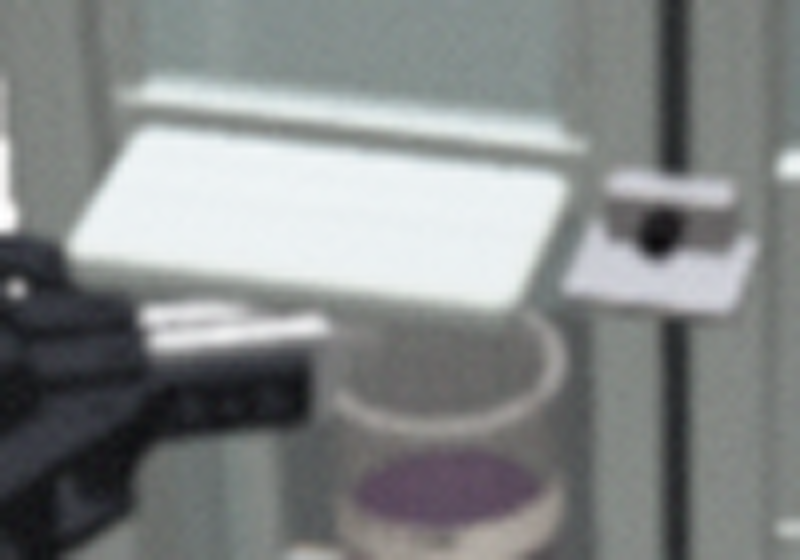

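View pics/z9t.png

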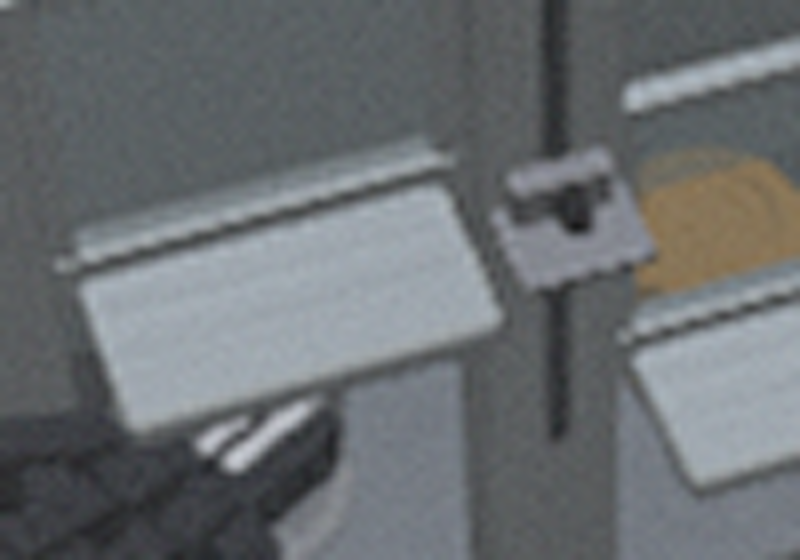

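```bash
cat > fit.py <<'E'
from h import *
from scipy.optimize import least_squares
def model(x):
    m=x[:3];h=np.array([np.cos(x[3]),np.sin(x[3]),0]);y=np.array([-h[1],h[0],0]);Z=np.array([0,0,1.])
    g=lambda i,l,u:m+i*h+l*y+u*Z
    return [g(-.009,.116,.006+x[4]),g(-.009,.024,.006+x[4]),g(0,.017,.002),g(0,-.017,.002)]
def run(a,b,S,T):
    def f(x,cs=(a,b),pp=(S,T)):
        return np.concatenate([proj(c,X)-p for c,P in zip(cs,pp) for X,p in zip(model(x),P)]+[0*x[:1]])
    x0=np.array([.546,.12,.246,.697,0]);z=least_squares(f,x0);print('both',np.round(z.x,4));print(np.round(z.fun[:-1].reshape(-1,2),1).tolist())
    for c,P in ((a,S),(b,T)):
        # per-camera: xy+yaw of mark held softly, height free
        g=lambda x:np.r_[f(x,(c,),(P,)),(x[:3]-z.x[:3])/.003,(x[3]-z.x[3])/.02]
        w=least_squares(g,z.x);print('one',np.round(w.x,4),'rms',np.round(np.sqrt(np.mean(w.fun[:8]**2)),2))
E
python3 - <<'E'
from fit import *
a=manip.camera('scene');b=manip.camera('top')
s=lambda u,v:np.array((u/8+150-.44,v/8+130-.44)); t=lambda u,v:np.array((u/8+185-.44,v/8+150-.44))
run(a,b,[s(68,247),s(515,310),s(563,293),s(738,313)],[t(133,435),t(500,325),t(522,290),t(655,247)])
E
```

```text
both [ 0.5453  0.121   0.2473  0.7037 -0.0028]
[[-0.2, 0.6], [0.6, -0.4], [0.4, -0.3], [-0.1, -0.3], [-1.1, -0.0], [0.6, -0.0], [-0.2, 0.2], [0.1, 0.7]]
one [ 0.545   0.1211  0.2469  0.6966 -0.0026] rms 0.3
one [ 0.5463  0.1212  0.2474  0.7075 -0.0042] rms 0.43
```

>>> arm_command:
  targets: "-2 0 -0.2 0 0 0; -2 0 -0.2 0 0 0; 0 0 0 0 0 0"

```text
clock: 7.32
position: [0.4987, 0.1771, 0.2267]
ee_rot: [0.129, 0.727, -0.116, 0.664]
ft_force: [0.7, 0.4, -4.1]
grip_width: 0.002
```

```bash
python3 - <<'E'
from plan import *
rec()
a=manip.camera('scene');b=manip.camera('top')
for nm,c,x0,y0,f in (('s',a,150,130,8),('t',b,185,150,8)):
    cv2.imwrite(f'pics/z10{nm}.png',cv2.resize(c['frame'][y0:y0+70,x0:x0+100][:,:,::-1],None,fx=f,fy=f,interpolation=2))
E
```

```text
7.33 [-0.937  0.268 -0.204  2.391  1.629  1.496 -1.081] [0.499 0.177 0.227] [ 0.129  0.727 -0.116  0.664] F [ 0.7  0.4 -4.1] z [[-0.09, 0.03, -1.0], [0.34, 0.94, 0.0], [0.94, -0.34, -0.09]]
```

View pics/z10s.png

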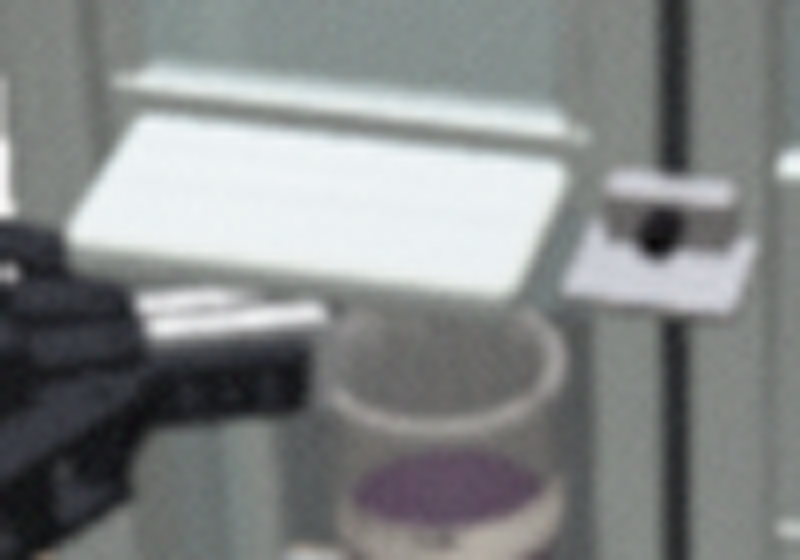

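View pics/z10t.png

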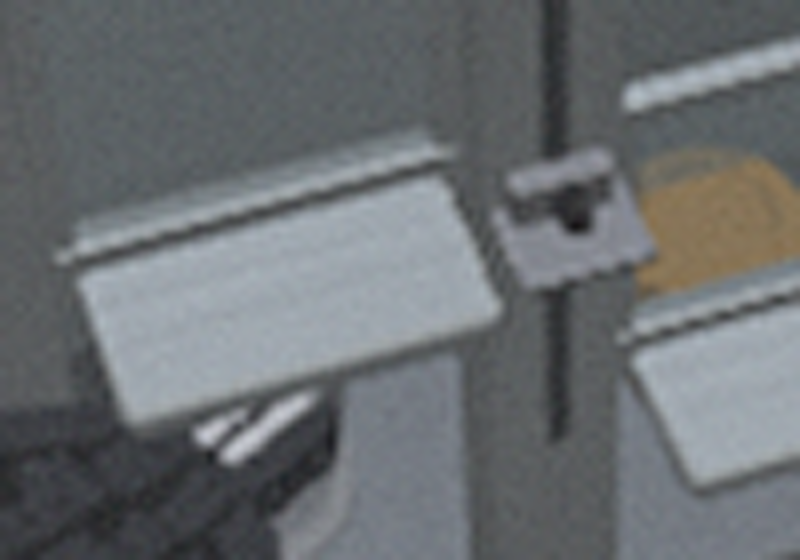

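>>> arm_command:
  targets: "6 0 0.5 0 0 0; 10 0 1 0 0 0; 14 0 1 0 0 0; 10 0 1 0 0 0"

```text
clock: 7.92
position: [0.4986, 0.1772, 0.1856]
ee_rot: [0.129, 0.727, -0.116, 0.664]
ft_force: [0.0, 0.1, 0.2]
grip_width: -0.004
```

>>> arm_command:
  targets: "0 0 -20 0 0 0; 0 0 -25 0 0 0; 0 0 -25 0 0 0; 0 0 -25 0 0 0; 0 0 -20 0 0 0"

```text
clock: 8.55
position: [0.3903, 0.2169, 0.1969]
ee_rot: [0.129, 0.727, -0.116, 0.664]
ft_force: [0.7, -0.1, 0.2]
grip_width: 0.003
```

```bash
python3 - <<'E'
from plan import *
rec()
a=manip.camera('scene');b=manip.camera('top')
for nm,c,x0,y0,f in (('s',a,150,130,8),('t',b,185,150,8)):
    cv2.imwrite(f'pics/z11{nm}.png',cv2.resize(c['frame'][y0:y0+70,x0:x0+100][:,:,::-1],None,fx=f,fy=f,interpolation=2))
cv2.imwrite('pics/z11a.png',a['frame'][:,:,::-1])
E
```

```text
8.55 [-1.1    0.368 -0.385  2.392  1.367  1.701 -1.208] [0.39  0.217 0.197] [ 0.129  0.727 -0.116  0.664] F [ 0.7 -0.1  0.2] z [[-0.09, 0.03, -1.0], [0.34, 0.94, 0.0], [0.94, -0.34, -0.09]]
```

View pics/z11s.png

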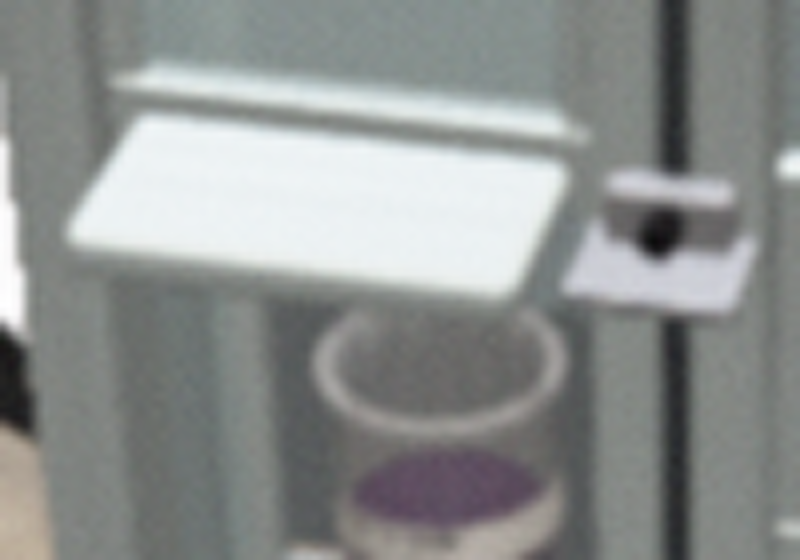

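View pics/z11t.png

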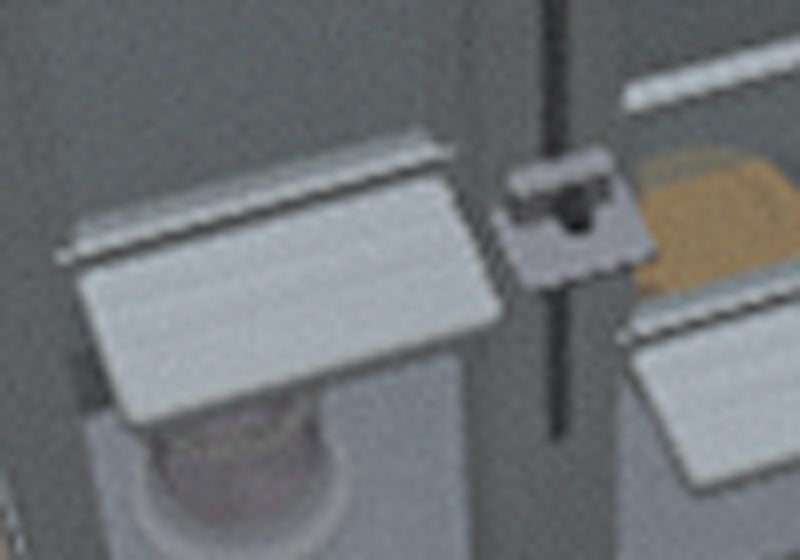

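View pics/z11a.png

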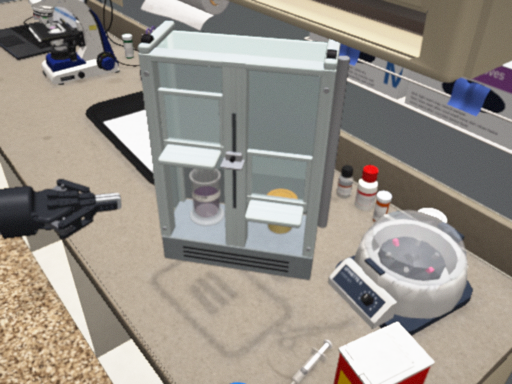

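```bash
python3 - <<'E'
from fit import *
a=manip.camera('scene');b=manip.camera('top')
s=lambda u,v:np.array((u/8+150-.44,v/8+130-.44)); t=lambda u,v:np.array((u/8+185-.44,v/8+150-.44))
run(a,b,[s(65,238),s(515,300),s(563,293),s(738,313)],[t(133,425),t(500,317),t(522,290),t(655,247)])
E
```

```text
both [ 5.454e-01  1.210e-01  2.472e-01  7.033e-01 -3.000e-04]
[[0.0, 0.4], [0.6, -0.6], [0.5, -0.3], [-0.0, -0.3], [-1.3, 0.4], [0.6, 0.1], [-0.2, 0.2], [0.1, 0.7]]
one [ 5.449e-01  1.211e-01  2.469e-01  6.981e-01 -3.000e-04] rms 0.26
one [ 0.5465  0.1212  0.2472  0.7062 -0.001 ] rms 0.48
```

Both cameras put the lip within about 1 mm of the tab's height, and the arm is clear.

```bash
python3 -c "
from workcell import manip
print(manip.hand_in())"
```

```text
the job is handed in; nothing more can be done
None
```

I raised the left sash, the one with the staining jar behind it, until its lip was level with the marker tab. Then I backed the arm away and handed the job in at about 8.7 s. The gripper went in shut and nearly level, under the lip from the left, and lifted it about 90 mm against roughly 4 to 6 N.

**Height:** after I withdrew, the two camera fits put the lip 0.3 to 1 mm below the tab's height, against the 10 mm allowed. The fit errors were about 0.3 to 0.5 pixel, so I take that as good to about 2 to 3 mm.

**Staying put:** the lip edge in the pictures did not move when the finger lowered. The wrist force went back to about zero.

**Other things:** the right sash, the tab, the jar and the cup looked the same as before in the pictures. I did not measure their positions again.

**One disagreement:** the trained network placed the left lip about 25 mm higher and farther back than my own triangulation. It was probably reporting the middle of the sash, so I used the triangulated edges. The finger met the lip near the height they gave.

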